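Shut a stop valve whose slide lock may be holding it

TASK

Turn the water off under the sink: swing the stop valve's lever from along the pipe round to square across it, fully home against its stop, and leave it there. A slide lock beside it may be holding the lever, which shows only when you try to move it; if it is held, do not force the lever but shift the slide knob a little one way or the other and try again until it lets the lever by. Leave the tray and the other things where they are.

Things in the scene. Friction and masses are not known exactly. Their poses are not given: they have to be found in the camera images.
- valve: Stop valve, fixed. Origin: on the axis of its stem at floor level, z up. Its copper pipe (22 mm) runs along the valve's own y axis from y = -150 to +150 mm, top at z = 56 mm. The lever turns about the z axis through this origin.
- lever (a joint): Lever angle, rad: 0 = along the pipe, handle towards the valve's +y (water on); 1.571 = square across it, handle towards the valve's -x, on its stop (off). Grows anticlockwise seen from above. Free turning takes about 0.2 N m (2 N at the handle); it stays where left. Even when locked it has play: a locked lever stops dead at about 0.15 to 0.25 rad. Beyond 0.55 rad it is past the lock.
- lever_grip (a point): Middle of the lever's black handle, 92 mm out from the stem axis, at z = 98 mm; the handle is 75 mm long, 22 wide, 18 high; only the pipe lies under it (40 mm lower). Across the stem the lever ends in a bare tail 65 mm long with a pin under it.
- lock_cover (a point): Centre of the flat top of the grey lock housing, 34 mm (valve's x) by 80 mm (valve's y), at z = 116 mm, 30 mm to +x and 62 mm to -y of the stem axis. The lever's tail passes under it, through a black rubber dust lip.
- slide (a joint): Lock slide, m along the valve's y, ends at -0.015 and +0.015; friction about 4 N, stays where left. It carries a hidden gate whose gap the lever's pin must pass: the lever is free with the slide within 6 mm, held beyond 9 mm, of one free position anywhere from -0.015 to +0.015, unseen, new each time (perhaps where it already is). Once the pin is past, the slide no longer matters.
- slide_knob (a point): Middle of the top face of the slide knob, an upright black block on the lock cover: 14 mm wide (valve's x), 26 long (valve's y), 28 high, top at z = 144 mm; at slide 0 it is 30 mm to +x and 58 mm to -y of the stem axis. It can be pinched across its 14 mm from above; the lever is lower than the cover.
- tray: Long white plastic tray, 120 by 700 by 30 mm, beyond the valve; origin at its underside's centre
- bleach: Bystander: yellow bleach bottle, 80 mm wide, 200 mm tall, upright in the tray; origin at its underside
- plug: Bystander: black rubber sink plug, 52 mm across; origin at its underside
- taphandle: Bystander: chrome four-armed tap handle, 72 mm across; origin at its underside
- clamp: Bystander: steel spring clamp lying flat, about 125 mm long; origin at its underside
- bowl: Bystander: green melamine bowl, 110 mm across, 50 mm high; origin at its underside
- glassbottle: Bystander: glass twist-cap bottle, 60 mm wide, 190 mm tall, upright in the tray; origin at its underside
- tape: Bystander: roll of white thread tape lying flat, 56 mm across, 19 mm high, on the floor in the corner between the valve's -x and -y; origin at its underside
- screwdriver: Bystander: screwdriver 170 mm long, on the floor off the valve's -y end; origin at its underside (screwdriver: on its axis)

How it is judged:
By the outcome, as a careful person would: the job done as asked, in the order asked, and still so for the second after the job is handed in, with the robot touching nothing.
It also fails if it takes over 72 s, if anything falls off the work surface, if the arm or the gripper's body presses on something with over 40 N, if the wrist force passes 120 N, or if a joint passes its speed limit or range.

ROBOT

A 7-joint arm with a two-finger parallel gripper is mounted at the origin on the work surface. World frame = base frame: x ahead of the robot, y to its left, z up, the work surface at z = 0. Lengths are in m, angles in rad, forces in N, time in s.
With the tool pointing down it reaches from about 0.35 to 0.9 m from the base axis. Payload 8.1 kg.
Tool frame: the origin (TCP) lies on the centre line of the jaws, within the pads' length; the fingertips stand 14 mm ahead of it and the grasp point (between the pads) lies 5 mm behind it; z points along the fingers, y is the direction in which the jaws open and shut (so a half turn about z gives the same grasp; the last joint's range is limited). The gripper opens to 92 mm and grips with 3 to 60 N. Pads are 19 mm wide; open, the fingers measure 130 mm over their backs; the gripper's body (75 mm by 190 mm) begins 47 mm behind the grasp point.
Start: joints at [-1.335, 0.434, 0.025, 1.573, -0.012, 1.134, -0.075], TCP at [0.208, 0.589, 0.241] pointing down, gripper open.
Joint ranges: [-2.62, 2.62], [-0.44, 2.09], [-1.27, 1.32], [0.08, 2.57], [-1.32, 4.46], [0.12, 2], [-2.74, 2.74]. Speed limits (rad/s): [2.22, 2.22, 3.01, 3.01, 3.14, 3.14, 3.14].

INTERFACE

Orientations are given as a rotation vector (axis times angle).
In Python, from cell import observe, eyes, arm gives the robot as it stands.
- The arm moves only by the tool step_arm, never from a script. Its argument "series" is a list that holds one entry, the list of rows, each a list of 5 numbers: the finger opening in m, from 0 to 0.0918, then the shift along the world's x, y, z in m, then the turn about the world's z in degrees. In form: [[[hand, dx, dy, dz, spin], ...]]. A call has 1 to 20 rows; each row is the pose to reach, as a shift and turn from the pose measured when the call began; what a row does not reach only later rows make up. A row lasts 1/12 s, in which the tool goes at most 41.7 mm and 7.16 degrees, less where a joint would pass 70% of its speed; a pose out of reach is approached as far as the arm can. A call with a gripper value outside its range is refused whole. The fingers move at their own pace and stop on an object; "squeeze" is the grip in N (left out, the last holds). Time passes only in rows, so rows that repeat a pose let the fingers close. It gives the time, the measured TCP pose, the force and the opening at its end, in the units of the state.
- observe(): the state, without advancing time (a new reading comes with each control period).
- eyes.get_image(name): name is "side" or "top"; returns (picture, depth): 400x640x3 uint8, red, green, blue; 400x640 float32, m along the optical axis (not along the pixel's ray), 0 where there is no reading.
- eyes.camera_params(name): a dict with "intrinsics" (3x3 intrinsics, pixels), "position" and "attitude" of the camera in the world. Camera axes: x right, y down, z forward; pixel columns grow to the right and rows downward; lengths in m; the calibration is good to about 2 mm. A picture is of the moment at which its call begins. camera_params takes no time and is no camera call.
- arm.sign_off(): hands the job in, once; it reports no verdict.
The state is a dict: "clock": time; "joints": joint angles; "dq": joint speeds; "joint_efforts": joint torques, N m; "position": TCP position; "ee_rot": TCP orientation; "force": force on the tool from outside, world axes, zero at the start; "ft_torque": the same for the moment, N m; "width": opening from 0.0 (shut) to 1.0 (fully open).
Only numpy, scipy, OpenCV 4.12 (cv2) and the standard library are available. Lean on these libraries where they do the work, as an engineer would, in place of code of your own. Each camera call takes 0.05 s, during which the arm holds its last target.

## Working session

There is one attempt and no reset: what is moved stays moved. The work goes in short steps, Python scripts to look and compute and a tool call to move; the robot and the scene stay as the last step left them, time stands still between calls to the robot, and variables do not carry over. Pictures are saved under pics/ and viewed, and the job is handed in when it is done.

Besides the shell and the picture viewer there is one more tool, called after "Call:" in YAML: its name, and indented under it one key for each argument. step_arm: Moves the arm, as the interface text tells. Its arguments: {"type":"object","properties":{"series":{"type":"array"},"squeeze":{"type":"number"}},"required":["series"]}

```bash
mkdir -p pics; ls; cat > h.py <<'E'
from cell import observe, eyes, arm
import numpy as np, cv2
def snap(n,tag):
    im,d=eyes.get_image(n); cv2.imwrite(f'pics/{tag}.png',im[:,:,::-1]); np.savez(f'pics/{tag}.npz',im=im,d=d); return im,d
E
python3 - <<'E'
from h import *
print(observe())
for n in('side','top'):
    print(n,eyes.camera_params(n)); snap(n,n+'0')
E
```

```text
pics
{'clock': 0.0, 'joints': array([-1.33459303,  0.43522343,  0.02495037,  1.57407727, -0.01158455,
        1.13398892, -0.07508284]), 'dq': array([-0.00052509, -0.00154376, -0.00013129, -0.00118047,  0.00140178,
       -0.00144261,  0.00048338]), 'joint_efforts': array([ 7.90008398e-04, -6.67839789e+01,  9.85062830e-01, -3.14463508e+01,
       -6.05870923e-02,  4.28708049e-02,  1.49078505e-04]), 'position': array([0.20760915, 0.58900505, 0.23995208]), 'ee_rot': array([-5.29668672e-01, -3.09650036e+00,  2.43133260e-03]), 'force': array([-0.26685418, -1.21122655,  0.0716015 ]), 'ft_torque': array([-0.00262638, -0.01357275, -0.04970835]), 'width': 1.0018080088963492}
side {'intrinsics': array([[382.63280223,   0.        , 311.24915061],
       [  0.        , 382.63280223, 194.94555332],
       [  0.        ,   0.        ,   1.        ]]), 'position': array([0.40700585, 0.74018705, 0.580184  ]), 'attitude': array([-0.28787189,  2.66012483, -1.45563778])}
top {'intrinsics': array([[446.95768628,   0.        , 316.18593473],
       [  0.        , 446.95768628, 201.60948552],
       [  0.        ,   0.        ,   1.        ]]), 'position': array([ 0.33813259, -0.00794214,  1.25865423]), 'attitude': array([-2.21126546,  1.98849885, -0.21776165])}
```

View pics/top0.png

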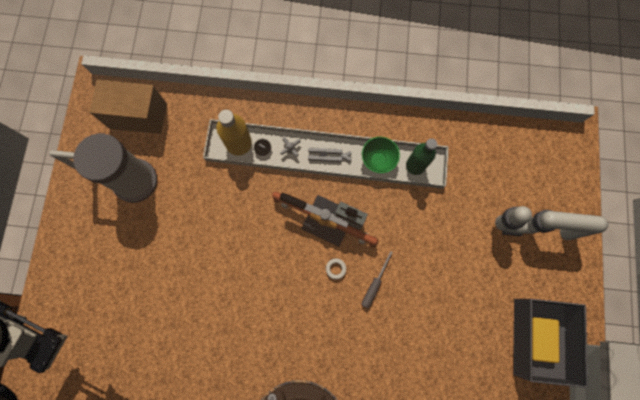

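View pics/side0.png

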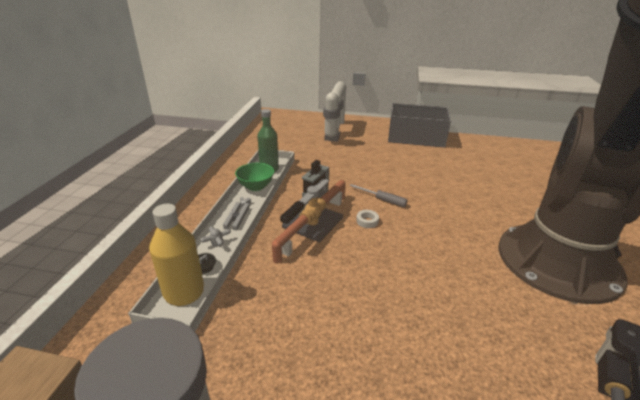

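```bash
cat >> h.py <<'E'
from scipy.spatial.transform import Rotation as R
def ray(n,uv,z):
    p=eyes.camera_params(n);K=p['intrinsics'];Rm=R.from_rotvec(p['attitude']).as_matrix()
    d=Rm@np.linalg.inv(K)@np.array([uv[0],uv[1],1.]);o=p['position'];return o+d*(z-o[2])/d[2]
def proj(n,X):
    p=eyes.camera_params(n);K=p['intrinsics'];Rm=R.from_rotvec(p['attitude']).as_matrix()
    c=K@(Rm.T@(np.array(X)-p['position']));return c[:2]/c[2]
def cloud(n,d):
    p=eyes.camera_params(n);K=p['intrinsics'];Rm=R.from_rotvec(p['attitude']).as_matrix()
    v,u=np.mgrid[:d.shape[0],:d.shape[1]]
    P=np.stack([(u-K[0,2])/K[0,0]*d,(v-K[1,2])/K[1,1]*d,d],-1)@Rm.T+p['position']
    return P
E
python3 - <<'E'
from h import *
for n,(x0,x1,y0,y1) in {'top':(260,400,170,270),'side':(250,390,140,270)}.items():
    im=np.load(f'pics/{n}0.npz')['im'][y0:y1,x0:x1]
    cv2.imwrite(f'pics/{n}0c.png',cv2.resize(im[:,:,::-1],None,fx=5.5 if n=='top' else 4.5,fy=5.5 if n=='top' else 4.5,interpolation=cv2.INTER_CUBIC))
print(ray('top',(276,196),.05),ray('top',(375,240),.05))
for n in('top','side'):
    P=cloud(n,np.load(f'pics/{n}0.npz')['d']); im=np.load(f'pics/{n}0.npz')['im'].astype(int)
    hsv=cv2.cvtColor(im.astype(np.uint8),cv2.COLOR_RGB2HSV)
    print(n, im[196,276] if n=='top' else im[250,277])
E
```

```text
[0.60665521 0.13090721 0.05      ] [ 0.5133171  -0.15195008  0.05      ]
top [142  80  52]
side [103  71  55]
```

View pics/top0c.png

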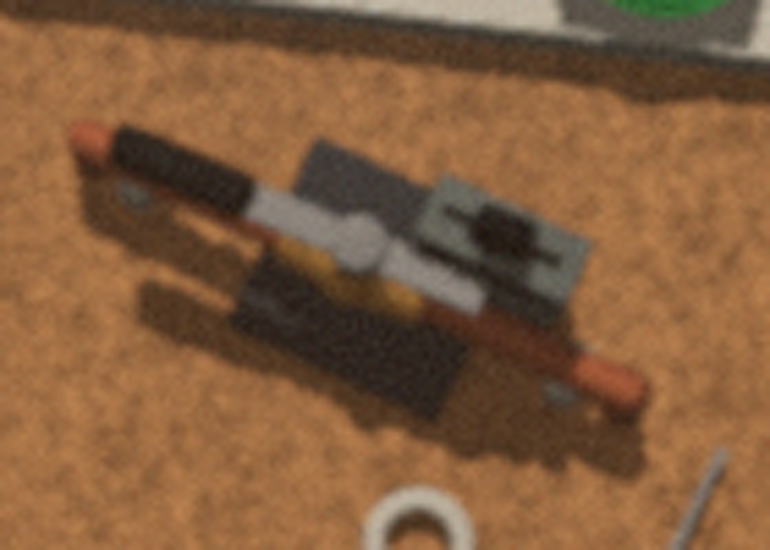

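View pics/side0c.png

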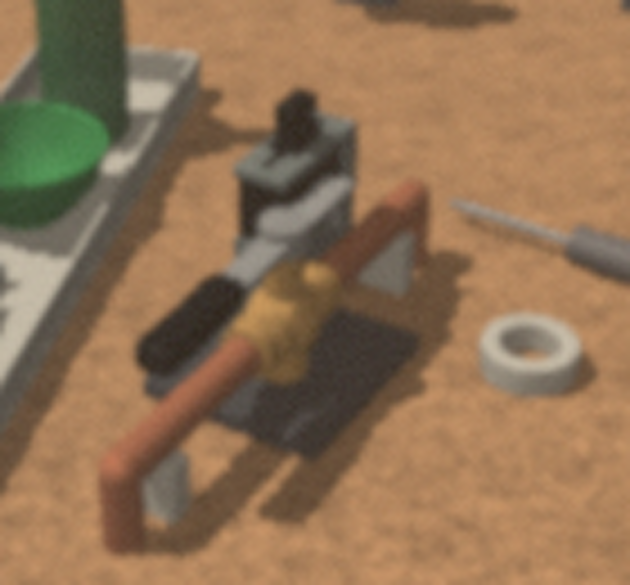

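```bash
python3 - <<'E'
from h import *
c=lambda a,b:(260+a/5.5-.5*(1-1/5.5),170+b/5.5-.5*(1-1/5.5))
A=ray('top',c(75,140),.045);B=ray('top',c(648,395),.045);print(A,B,(A+B)/2,np.linalg.norm(A-B))
h=ray('top',c(183,172),.107);s=ray('top',c(360,240),.106);t=ray('top',c(482,298),.1)
for p in(h,s,t):print(p)
for n,p,q in(('pipe',B,A),('lever',t,h)):
    d=q-p;print(n,np.degrees(np.arctan2(d[1],d[0])))
C=[ray('top',c(*q),.116) for q in((445,175),(592,240),(565,308),(410,240))];print(np.mean(C,0),C)
k=ray('top',c(507,220),.144);print('knob',k,proj('side',k))
# side cross check
e=lambda a,b:(250+a/4.5,140+b/4.5)
print('knob side',ray('side',e(298,97),.144),'handle side',ray('side',e(192,318),.107))
dd=np.load('pics/top0.npz')['d'];P=cloud('top',dd)
for q in((507,220),(430,200),(560,280),(183,172),(360,240),(450,285)):
    u,v=map(int,np.round(c(*q)));print(q,P[v,u])
E
```

```text
[0.609659   0.13951081 0.045     ] [ 0.51088526 -0.15938024  0.045     ] [ 0.56027213 -0.00993471  0.045     ] 0.31478899704181745
[0.58562997 0.0784684  0.107     ]
[ 0.56177327 -0.00935247  0.106     ]
[ 0.54106008 -0.0701397   0.1       ]
pipe 71.71296421103767
lever 73.30519095579302
[ 0.56672665 -0.07658268  0.116     ] [array([ 0.59545679, -0.04638139,  0.116     ]), array([ 0.5714637 , -0.11853314,  0.116     ]), array([ 0.53764674, -0.1085457 ,  0.116     ]), array([ 0.56233937, -0.03287048,  0.116     ])]
knob [ 0.57097056 -0.07595932  0.144     ] [314.68669143 161.42610918]
knob side [ 0.56717141 -0.07613124  0.144     ] handle side [0.58493478 0.0880775  0.107     ]
(507, 220) [ 0.56938134 -0.0764524   0.14685267]
(430, 200) [ 0.58229724 -0.04100891  0.11712738]
(560, 280) [ 0.55222643 -0.1040568   0.11434133]
(183, 172) [0.58471375 0.07786288 0.10974099]
(360, 240) [ 0.56180222 -0.00916909  0.10889337]
(450, 285) [ 0.54714742 -0.05328681  0.09740788]
```

```bash
python3 - <<'E'
from h import *
print('bleach',ray('top',(227,117),.2),'glass',ray('top',(432,146),.19),'bowl',ray('top',(380,155),.05),'tray',ray('top',(205,158),.03),ray('top',(445,183),.03))
P=cloud('top',np.load('pics/top0.npz')['d']);print('pot',P[155,100],P[100,120])
a=np.radians(72.3);y=np.array([np.cos(a),np.sin(a)]);x=np.array([y[1],-y[0]]);O=np.array([.561,-.0095])
s=observe();M=R.from_rotvec(s['ee_rot']).as_matrix();print(M)
print('jaw deg',np.degrees(np.arctan2(M[1,1],M[0,1])))
print('handle',O+.092*y,'start',O+.092*y+.045*x, (O+.092*y+.045*x)-s['position'][:2])
E
```

```text
bleach [0.76381404 0.2625259  0.2       ] glass [ 0.74545113 -0.25958083  0.19      ] bowl [ 0.75629622 -0.1472784   0.05      ] tray [0.70078731 0.35016622 0.03      ] [ 0.69963267 -0.33957169  0.03      ]
pot [0.62163887 0.54311693 0.23273018] [0.81435032 0.58245682 0.11944704]
[[-9.43127056e-01  3.32432305e-01 -3.45370911e-04]
 [ 3.32432464e-01  9.43126122e-01 -1.33216979e-03]
 [-1.17127946e-04 -1.37121787e-03 -9.99999053e-01]]
jaw deg 70.58350783509093
handle [0.58897104 0.07814486] start [0.63184081 0.06446337] [ 0.42420746 -0.52457891]
```

Call:
step_arm:
  series:
    - [[0,0.03,-0.03,0,0],[0,0.06,-0.07,0,0],[0,0.09,-0.11,0,0],[0,0.12,-0.15,0,1.7],[0,0.15,-0.185,0,1.7],[0,0.18,-0.22,0,1.7],[0,0.21,-0.26,0,1.7],[0,0.24,-0.295,0,1.7],[0,0.27,-0.33,0,1.7],[0,0.3,-0.37,0,1.7],[0,0.33,-0.405,0,1.7],[0,0.36,-0.44,0,1.7],[0,0.385,-0.48,0,1.7],[0,0.41,-0.51,0,1.7],[0,0.424,-0.525,0,1.7],[0,0.424,-0.525,0,1.7],[0,0.424,-0.525,-0.03,1.7],[0,0.424,-0.525,-0.06,1.7],[0,0.424,-0.525,-0.06,1.7]]
  squeeze: 20

```text
clock: 1.68
position: [0.6285, 0.0624, 0.1741]
ee_rot: [-0.486, -3.095, 0.008]
force: [-1.1, 0.7, -1.4]
width: 0.007
```

```bash
python3 - <<'E'
from h import *
s=observe();print(s['position'],s['force'],s['width'])
im,d=snap('side','side1'); cv2.imwrite('pics/side1c.png',cv2.resize(im[100:300,200:460,::-1],None,fx=3,fy=3,interpolation=cv2.INTER_CUBIC))
E
```

```text
[0.62851053 0.06238078 0.17405987] [-1.11975486  0.68473983 -1.3916188 ] 0.006667175133329995
```

View pics/side1c.png

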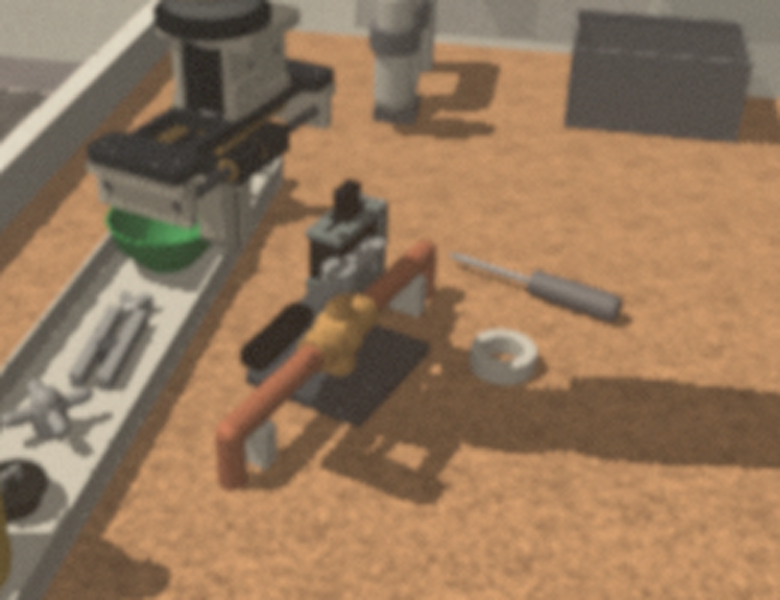

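Call:
step_arm:
  series:
    - [[0,0.002,0.001,-0.03,0],[0,0.002,0.001,-0.06,0],[0,0.002,0.001,-0.076,0],[0,0.002,0.001,-0.076,0],[0,-0.006,0.003,-0.076,0],[0,-0.013,0.005,-0.076,0],[0,-0.013,0.005,-0.076,0]]

```text
clock: 2.32
position: [0.6157, 0.07, 0.1031]
ee_rot: [-0.482, -3.099, 0.003]
force: [-0.4, 0.7, 0.0]
width: 0.006
```

Call:
step_arm:
  series:
    - [[0,-0.003,0.001,0,0],[0,-0.006,0.002,0,0],[0,-0.009,0.003,0,0],[0,-0.012,0.004,0,0],[0,-0.012,0.004,0,0]]

```text
clock: 2.73
position: [0.604, 0.0744, 0.1037]
ee_rot: [-0.482, -3.101, 0.002]
force: [2.4, 1.0, 1.5]
width: 0.007
```

Call:
step_arm:
  series:
    - [[0,-0.003,0.001,-0.002,0],[0,-0.006,0.002,-0.004,0],[0,-0.006,0.002,-0.004,0]]

```text
clock: 2.98
position: [0.5973, 0.0765, 0.0993]
ee_rot: [-0.481, -3.1, 0.002]
force: [2.2, 0.2, 2.1]
width: 0.002
```

Call:
step_arm:
  series:
    - [[0,-0.003,0.001,-0.001,0],[0,-0.006,0.002,-0.002,0],[0,-0.006,0.002,-0.002,0]]

```text
clock: 3.23
position: [0.5903, 0.0787, 0.0968]
ee_rot: [-0.481, -3.099, 0.003]
force: [1.6, -0.2, 1.2]
width: 0.002
```

Call:
step_arm:
  series:
    - [[0,-0.003,0.001,0,1],[0,-0.006,0.001,0,2],[0,-0.006,0.001,0,2]]

```text
clock: 3.48
position: [0.5835, 0.0802, 0.0967]
ee_rot: [-0.423, -3.106, 0.003]
force: [1.5, 0.1, 0.9]
width: 0.002
```

Call:
step_arm:
  series:
    - [[0,-0.003,0.001,0,2],[0,-0.006,0.001,0,4],[0,-0.006,0.001,0,4]]

```text
clock: 3.73
position: [0.5769, 0.0816, 0.0967]
ee_rot: [-0.311, -3.119, 0.002]
force: [2.2, 0.3, 1.0]
width: 0.001
```

```bash
python3 - <<'E'
from h import *
im,d=snap('side','side2'); cv2.imwrite('pics/side2c.png',cv2.resize(im[120:280,230:430,::-1],None,fx=3.5,fy=3.5,interpolation=cv2.INTER_CUBIC))
im,d=snap('top','top2'); cv2.imwrite('pics/top2c.png',cv2.resize(im[160:280,250:410,::-1],None,fx=4.5,fy=4.5,interpolation=cv2.INTER_CUBIC))
E
```

```text
(no output)
```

View pics/side2c.png

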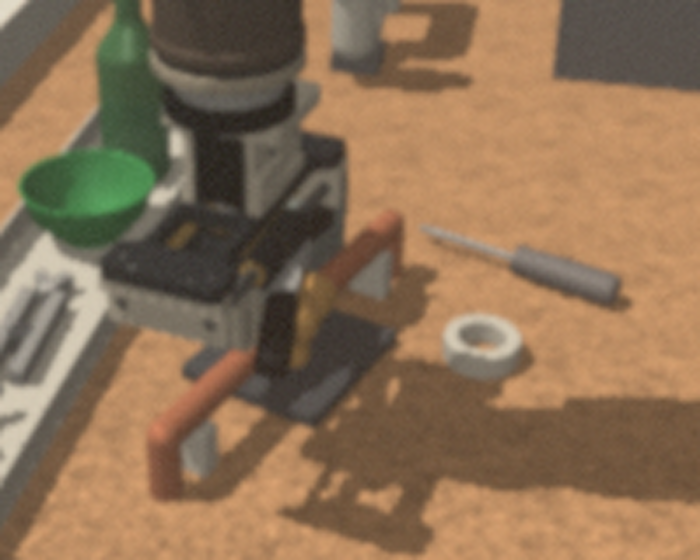

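View pics/top2c.png

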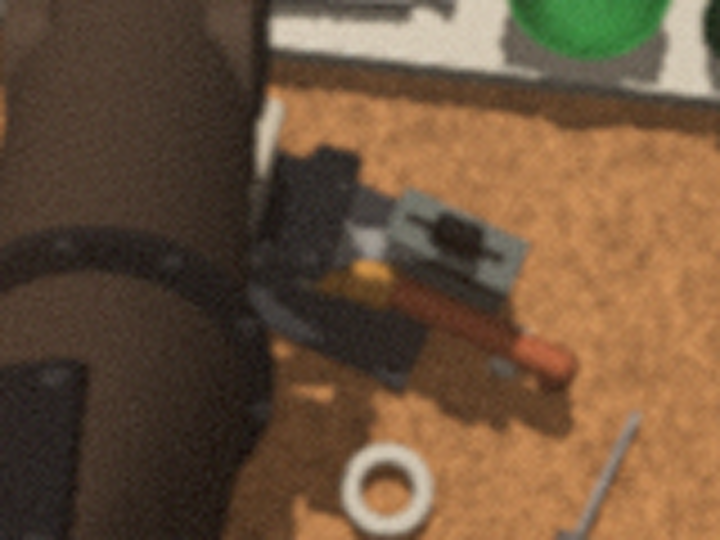

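```bash
cat >> h.py <<'E'
O=np.array([.561,-.0095]);ya=np.radians(72.3);vy=np.array([np.cos(ya),np.sin(ya)]);vx=np.array([vy[1],-vy[0]])
def plan(ths,c=.019,r=.09):
    s=observe();M=R.from_rotvec(s['ee_rot']).as_matrix();j=np.degrees(np.arctan2(M[1,1],M[0,1]))
    print(s['position'],'jaw',j)
    for t in ths:
        p=O+r*(-np.sin(t)*vx+np.cos(t)*vy)+c*(np.cos(t)*vx+np.sin(t)*vy)
        print(round(t,2),np.round(p-s['position'][:2],3),round((72.3+np.degrees(t)-j+90)%180-90,1))
E
python3 -c "
from h import *
plan(np.arange(.3,1.7,.05))"
```

```text
[0.57703001 0.08136113 0.09663123] jaw 78.44705768904028
0.3 [ 0.004 -0.001] 11.0
0.35 [-0.001 -0.   ] 13.9
0.4 [-0.005  0.   ] 16.8
0.45 [-0.01   0.001] 19.6
0.5 [-0.014  0.001] 22.5
0.55 [-0.019  0.001] 25.4
0.6 [-0.024  0.001] 28.2
0.65 [-0.028  0.   ] 31.1
0.7 [-0.033 -0.   ] 34.0
0.75 [-0.037 -0.001] 36.8
0.8 [-0.042 -0.003] 39.7
0.85 [-0.046 -0.004] 42.6
0.9 [-0.05  -0.006] 45.4
0.95 [-0.055 -0.007] 48.3
1.0 [-0.059 -0.009] 51.1
1.05 [-0.063 -0.012] 54.0
1.1 [-0.067 -0.014] 56.9
1.15 [-0.07  -0.017] 59.7
1.2 [-0.074 -0.02 ] 62.6
1.25 [-0.078 -0.023] 65.5
1.3 [-0.081 -0.026] 68.3
1.35 [-0.084 -0.029] 71.2
1.4 [-0.087 -0.032] 74.1
1.45 [-0.09  -0.036] 76.9
1.5 [-0.093 -0.04 ] 79.8
1.55 [-0.095 -0.044] 82.7
1.6 [-0.097 -0.048] 85.5
1.65 [-0.099 -0.052] 88.4
```

Call:
step_arm:
  series:
    - [[0,-0.001,0,0,7],[0,-0.003,0,0,13],[0,-0.005,0,0,17],[0,-0.01,0.001,0,19],[0,-0.014,0.001,0,22],[0,-0.019,0.001,0,25],[0,-0.024,0.001,0,28],[0,-0.024,0.001,0,28]]

```text
clock: 4.5
position: [0.5519, 0.0819, 0.0965]
ee_rot: [0.449, -3.101, 0.006]
force: [0.9, 0.1, 0.4]
width: 0.004
```

Still free; past the lock zone. Continue to about 1.4.

```bash
python3 -c "
from h import *
plan(np.arange(.6,1.75,.1))"
```

```text
[0.55194949 0.08190983 0.09647878] jaw 106.48377865063392
0.6 [0.001 0.   ] 0.2
0.7 [-0.008 -0.001] 5.9
0.8 [-0.017 -0.003] 11.7
0.9 [-0.025 -0.006] 17.4
1.0 [-0.034 -0.01 ] 23.1
1.1 [-0.042 -0.015] 28.8
1.2 [-0.049 -0.02 ] 34.6
1.3 [-0.056 -0.026] 40.3
1.4 [-0.062 -0.033] 46.0
1.5 [-0.067 -0.04 ] 51.8
1.6 [-0.072 -0.048] 57.5
1.7 [-0.076 -0.057] 63.2
```

Call:
step_arm:
  series:
    - [[0,-0.008,-0.001,0,6],[0,-0.017,-0.003,0,12],[0,-0.025,-0.006,0,17],[0,-0.034,-0.01,0,23],[0,-0.042,-0.015,0,29],[0,-0.049,-0.02,0,35],[0,-0.056,-0.026,0,40],[0,-0.059,-0.029,0,43],[0,-0.062,-0.033,0,46],[0,-0.062,-0.033,0,46]]

```text
clock: 5.33
position: [0.4891, 0.0484, 0.0964]
ee_rot: [1.624, -2.681, 0.01]
force: [-0.0, -0.4, -0.7]
width: 0.005
```

```bash
python3 - <<'E'
from h import *
plan(np.arange(1.35,1.8,.05))
im,d=snap('side','side3'); cv2.imwrite('pics/side3c.png',cv2.resize(im[120:280,230:430,::-1],None,fx=3.5,fy=3.5,interpolation=cv2.INTER_CUBIC))
E
```

```text
[0.48912924 0.0483939  0.09640582] jaw 152.42973174357627
1.35 [0.004 0.004] -2.8
1.4 [0.001 0.   ] 0.1
1.45 [-0.002 -0.003] 2.9
1.5 [-0.005 -0.007] 5.8
1.55 [-0.007 -0.011] 8.7
1.6 [-0.009 -0.015] 11.5
1.65 [-0.011 -0.019] 14.4
1.7 [-0.013 -0.023] 17.3
1.75 [-0.015 -0.027] 20.1
```

View pics/side3c.png

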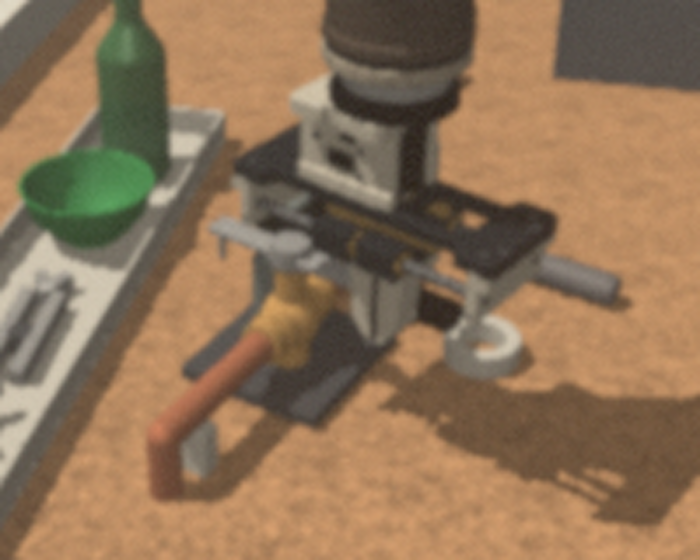

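Call:
step_arm:
  series:
    - [[0,-0.002,-0.003,0,3],[0,-0.005,-0.007,0,6],[0,-0.007,-0.011,0,9],[0,-0.007,-0.011,0,9]]

```text
clock: 5.72
position: [0.4835, 0.0412, 0.0966]
ee_rot: [1.831, -2.55, 0.007]
force: [4.1, 13.1, -5.2]
width: 0.004
```

Call:
step_arm:
  series:
    - [[0,-0.001,-0.002,0,0],[0,-0.001,-0.004,0,0],[0,-0.001,-0.004,0,0]]

```text
clock: 5.97
position: [0.4834, 0.0412, 0.0967]
ee_rot: [-1.83, 2.551, -0.003]
force: [1.8, 13.7, -2.0]
width: 0.004
```

Call:
step_arm:
  series:
    - [[0,-0.001,-0.004,0,0],[0,-0.003,-0.008,0,0],[0,-0.003,-0.01,0,0],[0,-0.003,-0.01,0,0]]

```text
clock: 6.3
position: [0.4832, 0.0407, 0.0971]
ee_rot: [-1.827, 2.54, 0.005]
force: [8.5, 33.7, -13.6]
width: 0.005
```

```bash
python3 - <<'E'
from h import *
plan([1.5,1.57])
im,d=snap('side','side4'); cv2.imwrite('pics/side4c.png',cv2.resize(im[120:280,230:430,::-1],None,fx=3.5,fy=3.5,interpolation=cv2.INTER_CUBIC))
im,d=snap('top','top4'); cv2.imwrite('pics/top4c.png',cv2.resize(im[160:280,250:410,::-1],None,fx=4.5,fy=4.5,interpolation=cv2.INTER_CUBIC))
E
```

```text
[0.48319961 0.04073853 0.0971473 ] jaw 161.46267518061583
1.5 [0.001 0.001] -3.2
1.57 [-0.002 -0.005] 0.8
```

View pics/side4c.png

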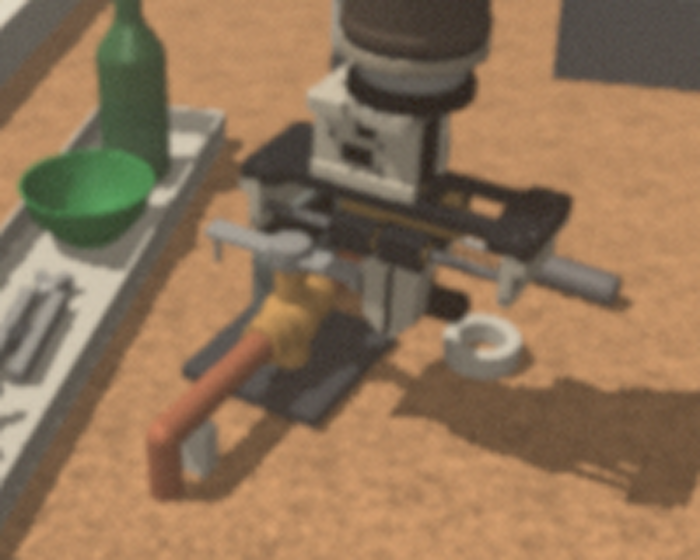

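View pics/top4c.png

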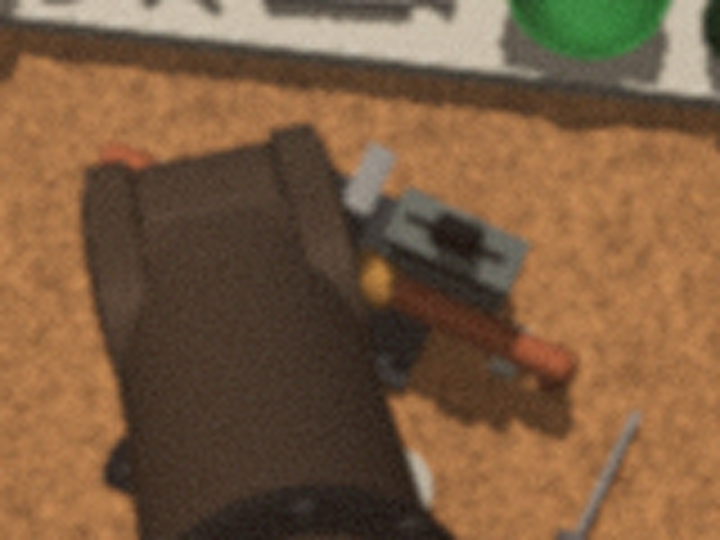

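Call:
step_arm:
  series:
    - [[0,0.003,0.01,0,0],[0,0.006,0.02,0,0],[0,0.008,0.03,0,0],[0,0.008,0.03,0.03,0],[0,0.008,0.03,0.07,0],[0,0.008,0.03,0.11,0],[0,0,0.07,0.13,0],[0,-0.02,0.11,0.13,0],[0,-0.04,0.15,0.13,0],[0,-0.06,0.19,0.13,0],[0,-0.08,0.23,0.13,0],[0,-0.1,0.27,0.13,0],[0,-0.12,0.31,0.13,0],[0,-0.13,0.35,0.13,0],[0,-0.14,0.38,0.13,0],[0,-0.14,0.38,0.13,0]]

```text
clock: 7.73
position: [0.3394, 0.4265, 0.2272]
ee_rot: [-1.833, 2.536, 0.009]
force: [-0.3, -0.5, 0.7]
width: 0.005
```

```bash
python3 - <<'E'
from h import *
print(observe()['force'])
im,d=snap('top','top5'); cv2.imwrite('pics/top5c.png',cv2.resize(im[160:280,250:410,::-1],None,fx=4.5,fy=4.5,interpolation=cv2.INTER_CUBIC))
cv2.imwrite('pics/top5f.png',im[:,:,::-1])
E
```

```text
[-0.27722535 -0.47434527  0.71501765]
```

View pics/top5c.png

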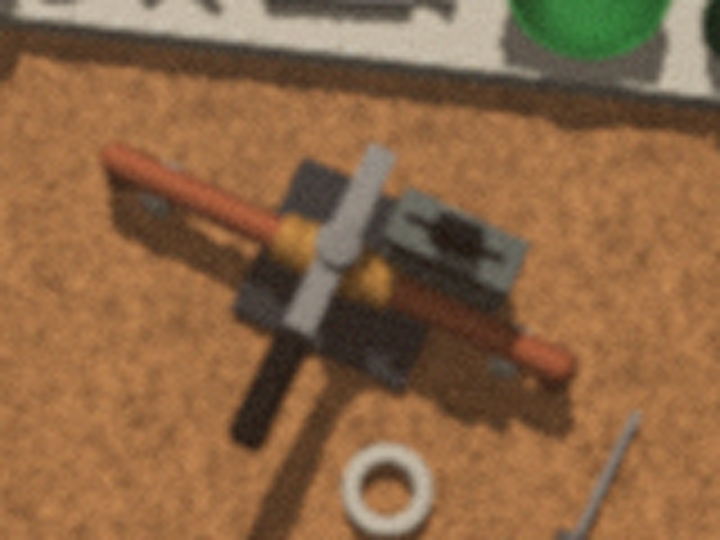

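View pics/top5f.png

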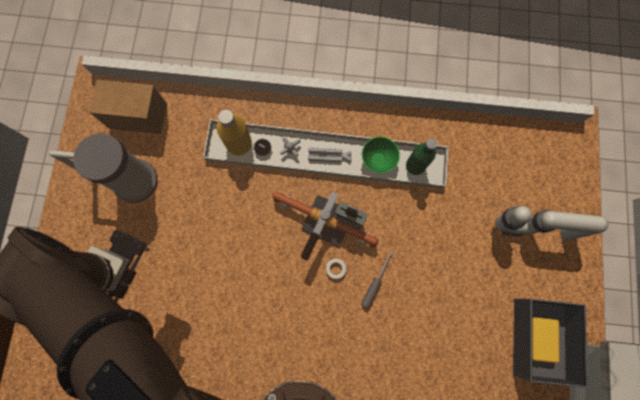

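```bash
python3 - <<'E'
from h import *
c=lambda a,b:(250+a/4.5-.4,160+b/4.5-.4)
A=ray('top',c(108,158),.045);B=ray('top',c(572,368),.045)
h=ray('top',c(247,436),.105);t=ray('top',c(380,152),.1);s=ray('top',c(340,242),.106);print(A,B,h,s,t)
g=lambda q:np.degrees(np.arctan2(q[1],q[0]))
print(g(A-B),g(h-t)%360,g(h-t)%360-g(A-B),g(h-s)%360-g(A-B))
E
```

```text
[0.61071967 0.13859802 0.045     ] [ 0.51076932 -0.15748026  0.045     ] [0.44361406 0.03175615 0.105     ] [ 0.56140368 -0.0096807   0.106     ] [ 0.61906002 -0.02774914  0.1       ]
71.34630448004573 161.26481572922003 89.9185112491743 89.2724913529937
```

```bash
python3 -c "
from h import *
print(arm.sign_off())"
```

```text
the job is handed in; nothing more can be done
None
```

The stop valve's lever now stands square across the pipe, against its stop, and I have handed the job in.

- **Lock:** I pushed the handle round with the closed fingers. It turned freely the whole way (about 1–2.5 N) and never caught, so I left the slide knob alone.
- **Stop:** At the end the lever stopped dead, moving only about 0.5 mm more as I pushed up to about 35 N. I then backed the fingers off and drew the arm clear; it now touches nothing and the force reads near zero.
- **Angle:** In the last top picture the lever measures 89.9° from the pipe (89.3° using the stem and handle alone).
- **Disagreement:** While the fingers were still pressing on the stop, my finger-offset estimate put the lever at about 1.51 rad. I put this down to that rough offset, because the picture and the dead stop both say it is fully home.
- **Other things:** By eye, comparing the first and last top pictures, the tray and the other things have not moved. The whole job took about 8 s.

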